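Back the enamel painter's ratchet wheel off to its start

ROBOT

A 6-joint arm with a two-finger parallel gripper is mounted at the origin on the work surface. World frame = base frame: x ahead of the robot, y to its left, z up, the work surface at z = 0. Lengths are in m, angles in rad, forces in N, time in s.
With the tool pointing down it reaches from about 0.3 to 0.775 m from the base axis. Payload 14.6 kg.
Tool frame: the origin (TCP) lies midway between the tips of the shut fingers; the grasp point (between the pads) lies 19 mm behind it (ctrl.tcp_to_grasp is the z of the grasp point in the tool frame, in m); z points along the fingers, y is the line along which they close (so a half turn about z gives the same grasp; the last joint's range is limited). The gripper opens to 94 mm and grips with 3 to 60 N. Pads are 16 mm wide; open, the fingers measure 119 mm over their backs; the gripper's body (75 mm by 177 mm) begins 78 mm behind the grasp point.
Start: joints at [-1.18, 0.3, 1.521, -0, 1.321, -0.067], TCP at [0.243, -0.493, 0.205] pointing down, gripper open.
Joint ranges: [-3.03, 3.03], [-0.79, 2.21], [0.23, 2.52], [-1.04, 4.18], [0, 3.07], [-2.55, 2.55]. Speed limits (rad/s): [2.22, 2.22, 2.57, 3.14, 3.14, 3.14].

INTERFACE

Orientations are given as [roll, pitch, yaw] about the fixed x, y, z axes, in that order (R = Rz(yaw) Ry(pitch) Rx(roll)).
In Python, from station import monitor, camera, ctrl gives the robot as it stands.
- The arm moves only by the tool apply_moves, never from a script. Its argument "plan" is one flat list of numbers, 4 for each row, row after row: the shift along the tool's x, y, z in mm, then the turn about the tool's z in rad. In form: [dx, dy, dz, spin, dx, dy, dz, spin, ...]. A call has 1 to 20 rows; each row shifts and turns the commanded pose from where the row before left it, along the tool's axes as they then stand; what a row does not reach is not made up. A row lasts 1/10 s, in which the tool goes at most 50 mm and 8.59 degrees, less where a joint would pass 70% of its speed; a pose out of reach is approached as far as the arm can. A call is refused whole if a number of a shift passes 50 or a number of a turn 0.15, either way. A call with a gripper value outside its range is refused whole. "hand" is the gripper command: -1 is shut, 1 is fully open, values between are in proportion, set as the call begins (left out, the last holds). The fingers move at their own pace and stop on an object; "squeeze" is the grip in N (left out, the last holds). Time passes only in rows, so rows that do not move let the fingers close. It gives the time, the measured TCP pose, the force, the opening and the grip force at its end, in the units of the state.
- monitor.get_obs(): the state, without advancing time (a new reading comes with each control period).
- camera(name): name is "scene" or "top"; returns a dict with "image" (480x640x3 uint8, red, green, blue), "range_z" (480x640 float32, m along the optical axis (not along the pixel's ray), 0 where there is no reading), "mtx" (3x3 intrinsics, pixels), "rvec" (rotation vector, rad) and "tvec" (3), from world to camera coordinates, as OpenCV has them. Camera axes: x right, y down, z forward; pixel columns grow to the right and rows downward; lengths in m; the calibration is good to about 2 mm. A picture is of the moment at which its call begins.
- ctrl.hand_in(): hands the job in; it is judged then, once.
The state is a dict: "time_s": time; "qpos": joint angles; "joint_vel": joint speeds; "tau": joint torques, N m; "ee_pos": TCP position; "eef_rot": TCP orientation; "force": force on the tool from outside, world axes, zero at the start; "moment": the same for the moment, N m; "grip_width": finger opening in m; "grip_force": force on a finger pad.
Only numpy, scipy, OpenCV 4.12 (cv2) and the standard library are available. Lean on these libraries where they do the work, as an engineer would, in place of code of your own. Each camera call takes 0.05 s, during which the arm holds its last target. There are 200 camera calls.

TASK

First lay the brush that was left on the plate flat in the empty compartment of the wooden tray. Then lift the red pawl off the toothed wheel and swing it right over onto its rest, turn the wheel backward (clockwise seen from above) by its knob until it has pressed in the orange plunger of the start stop, and fold the pawl back down onto the teeth. Do not disturb the two paint pots.

Things in the scene. Friction and masses are not known exactly. Their poses are not given: they have to be found in the camera images.
- brush_mid (a point): flat loose paint brush, 170 mm long, 10 mm thick, 45 g; at the start flat on the blue plate, handle roughly towards the robot. The point is its centre, half-way up; x runs from handle to blue bristles, z up. Here the wooden handle is 16 mm wide (y); the brass ferrule, 28 mm wide, begins 21 mm further to +x.
- tray_slot (a point): centre of the floor (5 mm above the table) of the empty compartment of a fixed light wooden tray, 212 x 150 x 16 mm. Inside it measures 202 mm along x and 67 mm along y; walls 5 mm thick, 11 mm high above the floor. A palette knife lies in the other compartment, on the -y side.
- wheel_axis (a point): centre of the top of the flat blue plate (116 mm diameter, top 46 mm above the table) fixed on a steel wheel, 164 mm diameter, with an upright axis. z up, x and y are the stand's: +y points to the pawl. 16 brass sawteeth ring the plate, 63 to 81 mm from the axis, tops 37 mm above the table. Pawl down, it turns only counter-clockwise. Green stand, fixed: 250 mm round, 12 mm high.
- crank_knob (a point): middle of the wheel's upright round wooden knob, 22 mm diameter, from 50 to 95 mm above the table, 92 mm from the axis. Turning takes about 4.5 N here (7 N when fast); the wheel stays where left. It starts on the stand's -y side; backward (clockwise) takes it round towards -x. The travel to the stop, 1.4 to 3.3 rad, differs every time; there it is within 0.6 rad of the stand's -x direction.
- home_plunger (a joint): orange spring plunger of the yellow start stop on the stand's edge, in the way of the wheel's crank arm; its place round the stand differs every time. 0 = free, 0.012 m = fully in, where it stops hard. Spring 1 to 2 N; the wheel's friction keeps it in when the knob is let go. Fully in is wanted, 4 mm or more counts.
- pawl_pivot (a point): level hinge axis of the red pawl, 150 mm from the wheel's axis towards the stand's +y, 50 mm above the table; axes as the stand, the hinge lies along x.
- pawl_grip (a point): middle of the pawl's round red grip bar, 12 mm diameter, 50 mm long, along the stand's x, free about 24 mm either side of this point. Pawl down: 72 to 83 mm above the table, over the teeth, 32 mm to +x and 78 mm to -y of the pivot. It moves on a circle of 81 mm radius about the hinge; swung right over it is 70 mm to +y of the pivot and 90 mm above the table.
- pawl (a joint): angle of the pawl: 0 to 0.15 = down on the teeth (depending on the tooth under it), growing as it is lifted up and over, away from the wheel. It balances at about 1.4 rad: from below that it falls onto the teeth, from above onto its rest at 2.35 rad. 160 g, turns easily.
- pot_red_mid (a point): centre of a round white paint pot with a red band, 54 mm diameter, 48 mm high, loose: leave alone
- pot_blue_mid (a point): centre of a round white paint pot with a blue band, 54 mm diameter, 48 mm high, loose: leave alone
Things that resemble listed ones, but are neither listed nor needed, are in the scene too. Leave any pink or turquoise look-alike of the part that bears brush_mid alone.

How it is judged:
On the way, in this order (a step that is already met when the one before it is completed fails the run):
1. the brush lies flat in the empty tray compartment, let go (x of brush_mid in the frame of tray_slot between -0.022 and 0.022 m and y of brush_mid in the frame of tray_slot between -0.028 and 0.028 m and z of brush_mid in the frame of tray_slot below 0.012 m and angle between the x axis of brush_mid and the x axis of tray_slot, either way round below 0.3 rad and angle between brush_mid's own z axis and vertical below 0.15 rad and contact force between the fingers and brush below 0.05 N), for 0.2 s.
2. the pawl is swung right over (more than 1.9 rad) (value of joint pawl above 1.9 rad), for 0.2 s.
3. with the pawl still up, the wheel is turned back until the plunger is pressed in 4 mm or more (value of joint pawl above 1.5 rad and value of joint home_plunger above 0.004 m), for 0.2 s.
At the end, for the whole second after the job is handed in: The brush rests flat in the empty compartment (its centre within 22 mm along and 28 mm across of the compartment's, within 0.3 rad of its length), the pawl is down on the teeth (below 0.3 rad), and the wheel still holds the start stop's plunger pressed in by 4 mm or more, everything at rest (x of brush_mid in the frame of tray_slot between -0.022 and 0.022 m and y of brush_mid in the frame of tray_slot between -0.028 and 0.028 m and z of brush_mid in the frame of tray_slot below 0.012 m and angle between the x axis of brush_mid and the x axis of tray_slot, either way round below 0.3 rad and angle between brush_mid's own z axis and vertical below 0.15 rad and value of joint pawl below 0.3 rad and value of joint home_plunger above 0.004 m and velocity of joint pawl between -0.05 and 0.05 rad/s and velocity of joint home_plunger between -0.005 and 0.005 m/s and linear speed of brush below 0.02 m/s); the robot touches nothing.
It fails at once if a paint pot is moved more than 30 mm (distance of any of pot_red_mid, pot_blue_mid from where it was at the start of the episode above 0.03 m).
It also fails if it takes over 72 s, if anything falls off the work surface, if the arm or the gripper's body presses on something with over 40 N, if the wrist force passes 120 N, or if a joint passes its speed limit or range.

## Working session

There is one attempt and no reset: what is moved stays moved. The work goes in short steps, Python scripts to look and compute and a tool call to move; the robot and the scene stay as the last step left them, time stands still between calls to the robot, and variables do not carry over. Pictures are saved under pics/ and viewed, at most 10 in all, crops included, and the job is handed in when it is done.

Besides the shell and the picture viewer there is one more tool, called after "Request:" in YAML: its name, and indented under it one key for each argument. apply_moves: Moves the arm, as the interface text tells. Its arguments: {"type":"object","properties":{"plan":{"type":"array","items":{"type":"number"}},"hand":{"type":"number"},"squeeze":{"type":"number"}},"required":["plan"]}

```bash
mkdir -p pics; cat > h.py <<'E'
import numpy as np, cv2
from station import monitor, camera, ctrl
def cam(n,save=None):
    c=camera(n); 
    if save: cv2.imwrite('pics/'+save,c['image'][:,:,::-1])
    np.savez('last_'+n+'.npz',**c); return c
def load(n): return dict(np.load('last_'+n+'.npz'))
def pt(c,u,v,z=None):
    """pixel -> world, by depth, or on plane z"""
    R=cv2.Rodrigues(np.array(c['rvec'],float))[0]; t=np.array(c['tvec'],float).ravel()
    r=np.linalg.inv(c['mtx'])@[u,v,1]; o=-R.T@t; d=R.T@r
    if z is None:
        p=c['range_z'][int(v)-1:int(v)+2,int(u)-1:int(u)+2]; p=p[p>0]
        return o+d*np.median(p) if len(p) else None
    return o+d*(z-o[2])/d[2]
def proj(c,P):
    return cv2.projectPoints(np.array(P,float).reshape(-1,3),np.array(c['rvec'],float),np.array(c['tvec'],float),np.array(c['mtx'],float),None)[0].reshape(-1,2)
E
python3 - <<'E'
from h import *
o=monitor.get_obs(); print(o['time_s'],o['ee_pos'],o['eef_rot'],o['grip_width'],ctrl.tcp_to_grasp)
cam('top','top0.png');cam('scene','scene0.png')
E
```

```text
0.0 [ 0.24295299 -0.49310285  0.20483701] [-3.14032456e+00 -4.30362606e-05  4.57796154e-01] 0.09421350643178335 -0.0188
```

View pics/top0.png

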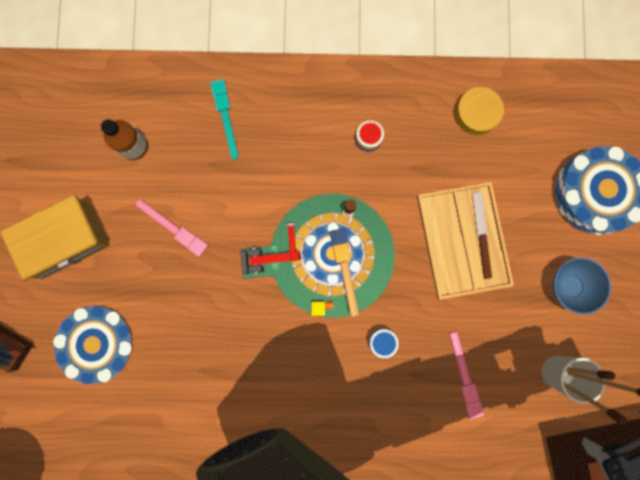

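View pics/scene0.png

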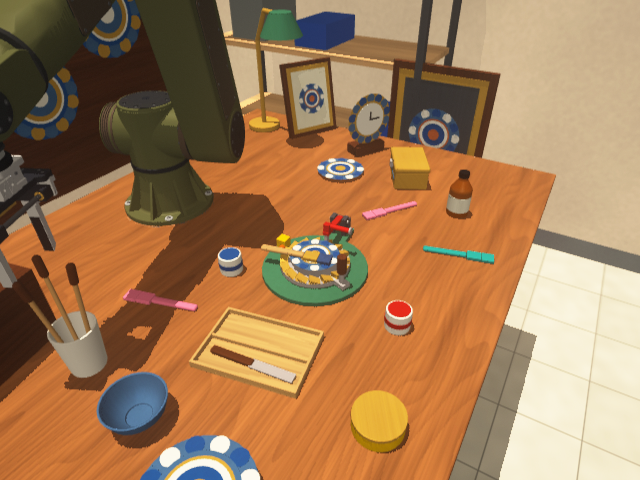

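```bash
python3 - <<'E'
from h import *
a=cv2.imread('pics/top0.png')[185:330,235:405]; b=cv2.imread('pics/scene0.png')[200:310,225:385]
a=cv2.resize(a,(680,580),interpolation=cv2.INTER_CUBIC)
cv2.imwrite('pics/c1.png',a)
c=load('top'); R=cv2.Rodrigues(c['rvec'])[0]; print('cam',-R.T@c['tvec'].ravel(), c['mtx'][0,0], pt(c,333,253),pt(c,433,300,0))
for uv in [(352,310),(346,280),(342,254),(337,238),(348,206),(291,240),(256,262),(320,309),(420,196),(492,184),(513,286),(440,298),(384,343),(370,133)]:
    print(uv,pt(c,*uv))
E
```

```text
cam [ 0.44642963 -0.03208008  1.02162664] 508.2256266533592 [ 0.52454268 -0.05209045  0.04842203] [ 0.43775094 -0.25459858  0.        ]
(352, 310) [ 0.41680666 -0.08952386  0.05489961]
(346, 280) [ 0.47306846 -0.07744009  0.05508569]
(342, 254) [ 0.5223453  -0.06912211  0.05582805]
(337, 238) [ 0.55292669 -0.05914878  0.05510362]
(348, 206) [ 0.60851574 -0.07749641  0.09397503]
(291, 240) [0.54439117 0.02686366 0.0846711 ]
(256, 262) [0.50399925 0.09379309 0.05853065]
(320, 309) [ 0.41713179 -0.0290661   0.03794742]
(420, 196) [ 0.64533109 -0.22593809  0.01525214]
(492, 184) [ 6.75940544e-01 -3.76416970e-01  5.47214038e-04]
(513, 286) [ 0.46850264 -0.41593124 -0.00101624]
(440, 298) [ 0.44202906 -0.26562075  0.01304356]
(384, 343) [ 0.35584827 -0.15111442  0.04821606]
(370, 133) [ 0.76288878 -0.1211973   0.04815133]
```

View pics/c1.png

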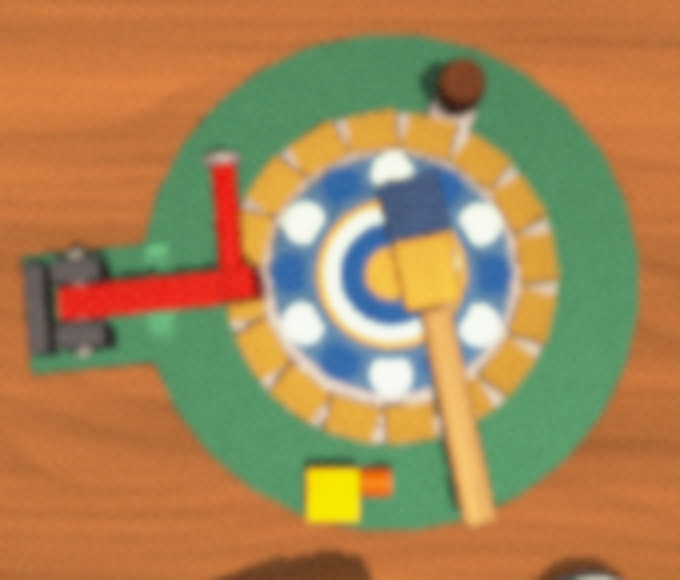

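```bash
python3 - <<'E'
from h import *
c=load('top')
f=lambda x,y,z: pt(c,235+x/4-.375,185+y/4-.375,z)
e=f(480,520,.056);b=f(412,183,.056); ax=b-e; print('brush',e,b,np.linalg.norm(ax),(e+b)/2,'yaw',np.arctan2(ax[1],ax[0]))
W=f(390,278,.046); S=f(393,283,.012); print('wheel',W,'stand',S)
P=f(82,301,.05); d=P-W; print('pivot',P,np.linalg.norm(d[:2]),'y yaw',np.arctan2(d[1],d[0]))
g1=f(222,160,.083);g2=f(232,262,.083); print('grip ends',g1,g2,np.linalg.norm(g1-g2))
K=f(462,84,.095); print('knob',K,np.linalg.norm((K-W)[:2]),np.arctan2(*(K-W)[1::-1]))
pl=f(377,484,.04);print('plunger',pl,np.arctan2(*(pl-W)[1::-1]))
ty=d[:2]/np.linalg.norm(d[:2]); tx=np.array([ty[1],-ty[0]]); print('grip pred',P[:2]+.032*tx-.078*ty, 'rest',P[:2]+.032*tx+.07*ty)
# mask tray
hsv=cv2.cvtColor(c['image'],cv2.COLOR_RGB2HSV)
T=[pt(c,u,v,.016) for u,v in [(418,195),(492,183),(513,286),(440,299)]]
print('tray',*T, np.mean(T,0)); v=(T[0]+T[1]-T[2]-T[3])/2; w=(T[0]+T[3]-T[1]-T[2])/2; print(np.linalg.norm(v),np.linalg.norm(w),'yaw',np.arctan2(v[1],v[0]),np.arctan2(-w[0],w[1]))
a=cv2.imread('pics/top0.png')[170:310,405:525]
cv2.imwrite('pics/c2.png',cv2.resize(a,(480,560),interpolation=cv2.INTER_CUBIC))
E
```

```text
brush [ 0.40828927 -0.0945075   0.056     ] [ 0.56753408 -0.06009849  0.056     ] 0.16291988670129495 [ 0.48791167 -0.077303    0.056     ] yaw 0.21280453043941294
wheel [ 0.52253492 -0.05049038  0.046     ] stand [ 0.52271787 -0.05266583  0.012     ]
pivot [0.50854762 0.09670735 0.05      ] 0.14786080500533924 y yaw 1.6655357313703625
grip ends [0.57331669 0.0292959  0.083     ] [0.52576363 0.02350224 0.083     ] 0.04790470274184022
knob [ 0.60911083 -0.08136218  0.095     ] 0.09191548042701637 -0.3425303919456876
plunger [ 0.42390274 -0.0459649   0.04      ] 3.09574242279308
grip pred [0.54778275 0.02208426] rest [0.53378228 0.16942057]
tray [ 0.64714777 -0.22177181  0.016     ] [ 0.67451968 -0.37123841  0.016     ] [ 0.46813536 -0.40954416  0.016     ] [ 0.44008384 -0.26492548  0.016     ] [ 0.55747166 -0.31686996  0.016     ]
0.210698295659883 0.1496311382214221 yaw 0.1945328394076123 0.18627554640999266
```

View pics/c2.png

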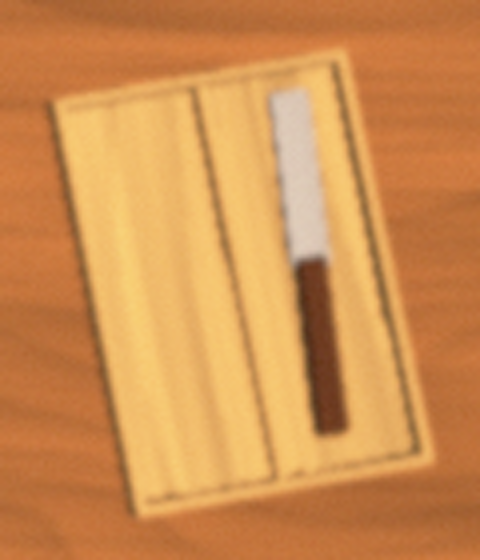

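Request:
apply_moves:
  plan: [0, 0, 0, 0.122, 0, 0, 0, 0.122, 20.5, -22.2, 6, 0, 20.5, -22.2, 6, 0, 20.5, -22.2, 6, 0, 20.5, -22.2, 6, 0, 20.5, -22.2, 6, 0, 20.5, -22.2, 6, 0, 20.5, -22.2, 6, 0, 20.5, -22.2, 6, 0, 20.5, -22.2, 6, 0, 20.5, -22.2, 6, 0, 20.5, -22.2, 6, 0, 20.5, -22.2, 6, 0, 20.5, -22.2, 6, 0, 20.5, -22.2, 6, 0, 20.5, -22.2, 6, 0, 20.5, -22.2, 6, 0]
  hand: 0.28
  squeeze: 25

```text
time_s: 1.9
ee_pos: [0.4886, -0.0754, 0.109]
eef_rot: [-3.141, 0.0, 0.214]
force: [-0.2, -0.7, -0.3]
grip_width: 0.06
grip_force: 0.0
```

```bash
cat >> h.py <<'E'
def go(x,y,z,yaw=None):
    o=monitor.get_obs(); p=o['ee_pos']; R=cv2.Rodrigues(np.zeros(3))[0]
    from scipy.spatial.transform import Rotation as Ro
    R=Ro.from_euler('xyz',o['eef_rot']).as_matrix(); s=0
    if yaw is not None:
        s=-((yaw-o['eef_rot'][2]+np.pi)%(2*np.pi)-np.pi); R=R@Ro.from_rotvec([0,0,s]).as_matrix()
    d=R.T@(np.array([x,y,z])-p)*1000
    print('t',round(o['time_s'],2),'at',np.round(p,4),np.round(o['eef_rot'],3),'w',round(o['grip_width'],4),'gf',round(float(np.max(o['grip_force'])),1),'F',np.round(o['force'],1),'q',np.round(o['qpos'],2)); print('spin',round(s,3),'d',np.round(d,1),'len',round(np.linalg.norm(d)))
E
python3 - <<'E'
from h import *
go(.488,-.077,.049,.213)
E
```

```text
t 1.9 at [ 0.4886 -0.0754  0.109 ] [-3.141  0.     0.214] w 0.06 gf 0.0 F [-0.2 -0.7 -0.3] q [-0.23  0.28  1.78 -0.    1.08  1.13]
spin 0.001 d [-0.9  1.4 60. ] len 60
```

Request:
apply_moves:
  plan: [-1, 1.5, 15, 0, 0, 0, 15, 0, 0, 0, 15, 0, 0, 0, 10, 0, 0, 0, 5, 0, 0, 0, 0, 0]

```text
time_s: 2.5
ee_pos: [0.4874, -0.0783, 0.0491]
eef_rot: [-3.141, 0.001, 0.214]
force: [0.3, 0.2, -0.8]
grip_width: 0.0604
grip_force: 0.0
```

Request:
apply_moves:
  plan: [0, 0, 0, 0, 0, 0, 0, 0, 0, 0, 0, 0, 0, 0, 0, 0, 0, 0, 0, 0, 0, 0, 0, 0, 0, 0, 0, 0]
  hand: -1

```text
time_s: 3.2
ee_pos: [0.4876, -0.0783, 0.0495]
eef_rot: [3.142, -0.0, 0.214]
force: [-0.3, -0.2, 0.8]
grip_width: 0.0154
grip_force: 24.8
```

Request:
apply_moves:
  plan: [0, 0, -10, 0, 0, 0, -20, 0, 0, 0, -20, 0, 0, 0, -20, 0, 0, 0, -10, 0]

```text
time_s: 3.7
ee_pos: [0.4881, -0.0785, 0.1316]
eef_rot: [3.141, -0.002, 0.214]
force: [0.1, -0.4, -0.7]
grip_width: 0.0159
grip_force: 24.8
```

```bash
python3 - <<'E'
from h import *
go(.5507,-.2815,.06,.19)
E
```

```text
t 3.7 at [ 0.4881 -0.0785  0.1316] [ 3.141e+00 -2.000e-03  2.140e-01] w 0.0159 gf 24.8 F [ 0.1 -0.4 -0.7] q [-0.23  0.25  1.76 -0.    1.12  1.12]
spin 0.024 d [ 22.9 211.1  71.8] len 224
```

Request:
apply_moves:
  plan: [0, 5, 0, 0.024, 2.5, 15, 0, 0, 2.5, 23, 0, 0, 2.5, 23, 0, 0, 2.5, 23, 0, 0, 2.5, 23, 0, 0, 2.5, 23, 0, 0, 2.5, 23, 0, 0, 2.5, 23, 10, 0, 2.5, 20, 20, 0, 0, 10, 20, 0, 0, 0, 20, 0, 0, 0, 0, 0, 0, 0, 0, 0]

```text
time_s: 5.1
ee_pos: [0.5493, -0.2818, 0.0589]
eef_rot: [-3.141, 0.001, 0.189]
force: [0.6, -0.4, 0.5]
grip_width: 0.0157
grip_force: 24.8
```

```bash
python3 - <<'E'
from h import *
go(.5507,-.2815,.0095,.19)
b=cam('scene')['image'][260:420,170:350]
cv2.imwrite('pics/c3.png',cv2.resize(b,(630,560),interpolation=cv2.INTER_CUBIC)[:,:,::-1])
E
```

```text
t 5.1 at [ 0.5493 -0.2818  0.0589] [-3.141e+00  1.000e-03  1.890e-01] w 0.0157 gf 24.8 F [ 0.6 -0.4  0.5] q [-0.53  0.6   1.45 -0.    1.09  0.85]
spin -0.001 d [ 1.5  0.1 49.4] len 49
```

View pics/c3.png

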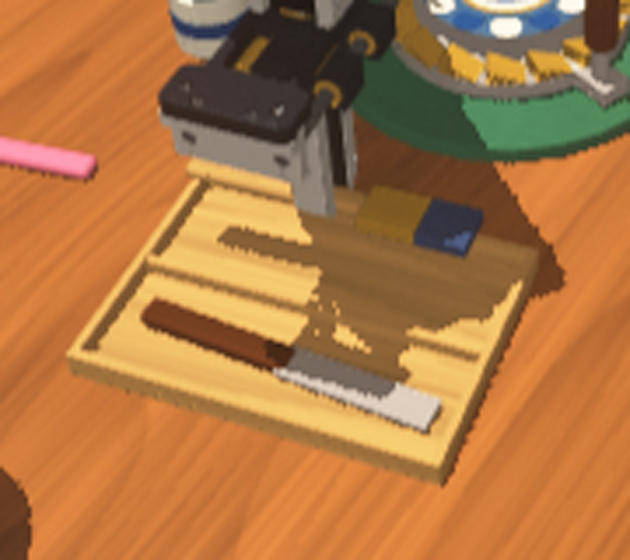

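The crop shows the brush held level over the empty compartment, with its ferrule and bristles at (420,220) and the knife in the near compartment. I'll lower it and release.

Request:
apply_moves:
  plan: [1.5, 0, 15, 0, 0, 0, 15, 0, 0, 0, 10, 0, 0, 0, 6, 0, 0, 0, 3, 0, 0, 0, 0, 0, 0, 0, 0, 0]

```text
time_s: 5.85
ee_pos: [0.5513, -0.2811, 0.0108]
eef_rot: [3.141, -0.0, 0.19]
force: [-0.1, 0.4, -0.6]
grip_width: 0.0156
grip_force: 24.8
```

Request:
apply_moves:
  plan: [0, 0, 0, 0, 0, 0, 0, 0, 0, 0, 0, 0, 0, 0, 0, 0, 0, 0, -10, 0, 0, 0, -20, 0, 0, 0, -30, 0, 0, 0, -30, 0, 0, 0, -30, 0]
  hand: -0.4

```text
time_s: 6.75
ee_pos: [0.551, -0.2809, 0.1325]
eef_rot: [3.141, -0.0, 0.19]
force: [-0.1, 0.0, 1.0]
grip_width: 0.0281
grip_force: 0.0
```

```bash
python3 - <<'E'
from h import *
go(.54,-.1,.2,.095)
c=cam('scene');b=c['image'][220:420,170:370]
cv2.imwrite('pics/c4.png',cv2.resize(b,(600,600),interpolation=cv2.INTER_CUBIC)[:,:,::-1])
E
```

```text
t 6.75 at [ 0.551  -0.2809  0.1325] [ 3.141 -0.     0.19 ] w 0.0281 gf 0.0 F [-0.1  0.   1. ] q [-0.53  0.51  1.39  0.    1.23  0.85]
spin 0.095 d [   6.2 -181.1  -67.5] len 193
```

View pics/c4.png

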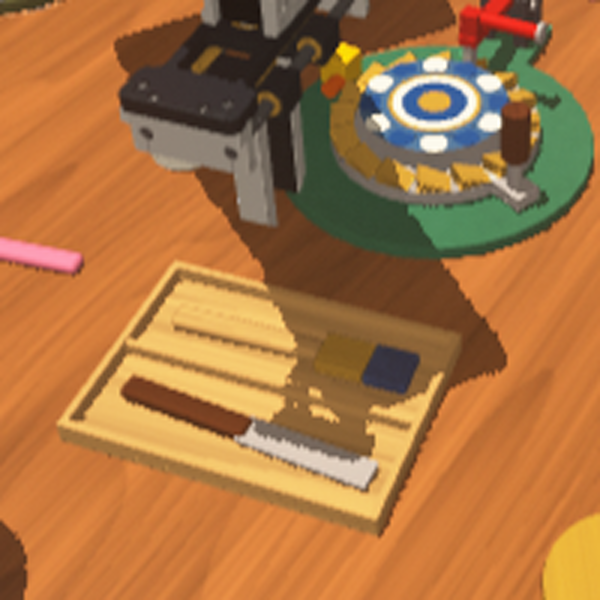

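The brush lies flat in the empty compartment (ferrule (340,357), crop). Next is the pawl.

```bash
python3 - <<'E'
from h import *
c=load('top'); d0=dict(c)
for x,y in [(158,255),(158,322),(222,200),(240,283),(75,265),(85,335),(40,310),(160,290)]:
    print((x,y),np.round(pt(c,235+x/4,185+y/4),4))
go(.549,.0255,.13,.1)
E
```

```text
(158, 255) [0.5338 0.0638 0.0123]
(158, 322) [0.5005 0.063  0.0114]
(222, 200) [0.5538 0.0281 0.0833]
(240, 283) [0.5152 0.0187 0.0862]
(75, 265) [0.5243 0.0985 0.0597]
(85, 335) [0.4911 0.0926 0.0607]
(40, 310) [0.5033 0.1163 0.0474]
(160, 290) [0.513  0.0577 0.0619]
t 6.8 at [ 0.5527 -0.2819  0.138 ] [ 3.137 -0.006  0.19 ] w 0.0281 gf 0.0 F [ 0.5 -0.5  4.9] q [-0.53  0.51  1.39  0.    1.24  0.85]
spin 0.09 d [  26.9 -306.3    6.8] len 308
```

Request:
apply_moves:
  plan: [0, -10, 0, 0.09, 2.5, -20, 0, 0, 2.5, -28, 0, 0, 2.5, -28, 0, 0, 2.5, -28, 0, 0, 2.5, -28, 0, 0, 2.5, -28, 0, 0, 2.5, -28, 0, 0, 2.5, -28, 0, 0, 2.5, -28, 0, 0, 2.5, -28, 0, 0, 2.5, -20, 0, 0, 0, -4, 0, 0, 0, 0, 0, 0, 0, 0, 0, 0]
  hand: -0.15
  squeeze: 6

```text
time_s: 8.3
ee_pos: [0.5469, 0.0256, 0.1304]
eef_rot: [3.141, 0.0, 0.1]
force: [0.5, -0.6, -0.1]
grip_width: 0.04
grip_force: 0.0
```

```bash
python3 - <<'E'
from h import *
go(.549,.0255,.064,.1)
E
```

```text
t 8.3 at [0.5469 0.0256 0.1304] [3.141 0.    0.1  ] w 0.04 gf 0.0 F [ 0.5 -0.6 -0.1] q [-0.02  0.37  1.61 -0.    1.16  1.45]
spin 0.0 d [ 2.1  0.3 66.4] len 66
```

Request:
apply_moves:
  plan: [2, 0, 15, 0, 0, 0, 20, 0, 0, 0, 16, 0, 0, 0, 10, 0, 0, 0, 5, 0, 0, 0, 0, 0, 0, 0, 0, 0]

```text
time_s: 9.0
ee_pos: [0.5494, 0.0262, 0.0649]
eef_rot: [3.142, -0.001, 0.1]
force: [-0.2, 0.3, -0.0]
grip_width: 0.04
grip_force: 0.0
```

Request:
apply_moves:
  plan: [0, 0, 0, 0, 0, 0, 0, 0, 0, 0, 0, 0, 0, 0, 0, 0, 0, 0, 0, 0, 0, 0, 0, 0]
  hand: -1

```text
time_s: 9.6
ee_pos: [0.5491, 0.0268, 0.0645]
eef_rot: [-3.141, -0.0, 0.1]
force: [-0.3, 6.0, 0.4]
grip_width: 0.012
grip_force: 6.0
```

```bash
python3 - <<'E'
from h import *
o=monitor.get_obs(); p=o['ee_pos']; print(p,o['grip_width'],o['grip_force'],o['force'])
# arc in tool frame: only y (tool -y = stand +y) and z
ph=np.linspace(.36,2.45,20); Y=-81*np.cos(ph); Z=81*np.sin(ph)
print(np.round(np.c_[-np.diff(Y),-np.diff(Z)],1).tolist())
E
```

```text
[0.54905216 0.02680483 0.06449847] 0.011973986592234006 5.994563587009907 [-0.25321857  6.02570234  0.38107377]
[[-3.6, -8.1], [-4.5, -7.7], [-5.3, -7.2], [-6.0, -6.5], [-6.7, -5.8], [-7.3, -5.1], [-7.8, -4.2], [-8.3, -3.4], [-8.6, -2.4], [-8.8, -1.5], [-8.9, -0.5], [-8.9, 0.5], [-8.8, 1.5], [-8.6, 2.4], [-8.3, 3.3], [-7.8, 4.2], [-7.3, 5.1], [-6.7, 5.8], [-6.0, 6.5]]
```

Request:
apply_moves:
  plan: [0, -5, -8, 0, 0, -4.5, -8, 0, 0, -5.5, -7, 0, 0, -6, -6.5, 0, 0, -6.5, -6, 0, 0, -7.5, -5, 0, 0, 0, 0, 0]

```text
time_s: 10.3
ee_pos: [0.5461, 0.0611, 0.1064]
eef_rot: [3.14, -0.002, 0.1]
force: [-0.8, -5.7, 7.9]
grip_width: 0.0112
grip_force: 6.0
```

Request:
apply_moves:
  plan: [0, -6.5, -6, 0, 0, -8, -4, 0, 0, -8.5, -2.5, 0, 0, -9, -1.5, 0, 0, -9, -0.5, 0, 0, -9, 0.5, 0, 0, -9, 1.5, 0, 0, -8.5, 2.5, 0, 0, 0, 0, 0]

```text
time_s: 11.2
ee_pos: [0.5387, 0.1295, 0.1146]
eef_rot: [-3.141, 0.0, 0.101]
force: [0.0, 1.0, 1.7]
grip_width: 0.0116
grip_force: 6.0
```

Request:
apply_moves:
  plan: [0, -8.3, 3.6, 0, 0, -7.8, 4.4, 0, 0, -7.5, 5, 0, 0, -7, 6, 0, 0, -6.5, 7, 0, 0, 0, 0, 0, 0, 0, 0, 0]

```text
time_s: 11.9
ee_pos: [0.5351, 0.1655, 0.0888]
eef_rot: [-3.141, 0.0, 0.1]
force: [-0.2, 3.1, 0.5]
grip_width: 0.0118
grip_force: 6.0
```

Request:
apply_moves:
  plan: [0, 0, 0, 0, 0, 0, 0, 0, 0, 0, 0, 0, 0, 0, 0, 0]
  hand: -0.1

```text
time_s: 12.3
ee_pos: [0.5352, 0.165, 0.0891]
eef_rot: [3.141, -0.0, 0.1]
force: [-0.8, 0.8, -0.6]
grip_width: 0.0398
grip_force: 0.0
```

Request:
apply_moves:
  plan: [0, 0, -10, 0, 0, 0, -20, 0, 0, 0, -20, 0, 0, 0, -20, 0, 0, 0, -10, 0, 0, 0, 0, 0]

```text
time_s: 12.9
ee_pos: [0.5357, 0.1653, 0.1705]
eef_rot: [-3.141, -0.003, 0.1]
force: [0.3, 0.2, -0.8]
grip_width: 0.0424
grip_force: 0.0
```

```bash
python3 - <<'E'
from h import *
go(.609,-.081,.17,-.34+0)
c=cam('top')
a=c['image'][185:330,205:405]
cv2.imwrite('pics/c5.png',cv2.resize(a,(800,580),interpolation=cv2.INTER_CUBIC)[:,:,::-1])
E
```

```text
t 12.9 at [0.5357 0.1653 0.1705] [-3.141e+00 -3.000e-03  1.000e-01] w 0.0424 gf 0.0 F [ 0.3  0.2 -0.8] q [ 0.23  0.35  1.54 -0.    1.25  1.7 ]
spin 0.44 d [151.3 207.7   0.5] len 257
```

View pics/c5.png

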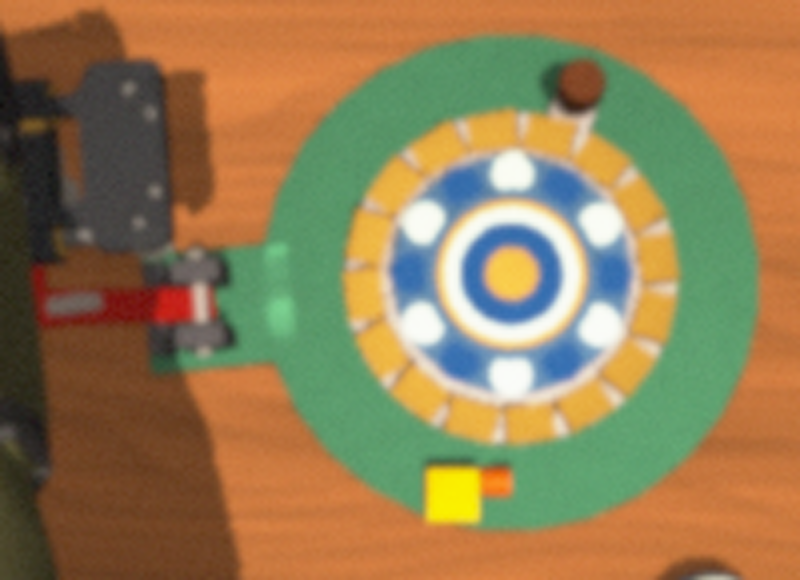

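The picture shows the pawl fully over (arm at (70,305)), the plate centre at (512,275), the knob at (582,84) and the plunger tip at (512,483). Next I'll turn the tool and go to the knob.

Request:
apply_moves:
  plan: [0, 0, 0, -0.147, 0, 0, 0, -0.147, 0, 0, 0, -0.147, 0, 0, 0, -0.147, 0, 0, 0, -0.147, 0, 0, 0, -0.147, 0, 0, 0, -0.147, 0, 0, 0, -0.147, 0, 0, 0, -0.147, 0, 0, 0, -0.147, 0, 0, 0, -0.147, 0, 0, 0, -0.147, 0, 0, 0, -0.147, 0, 0, 0, -0.147, 0, 0, 0, -0.147, 0, 0, 0, -0.147, 0, 0, 0, -0.147, 0, 0, 0, -0.147, 0, 0, 0, -0.05, 0, 0, 0, 0]

```text
time_s: 14.95
ee_pos: [0.5347, 0.1651, 0.1678]
eef_rot: [-3.141, -0.002, 2.796]
force: [-0.2, 0.5, -0.4]
grip_width: 0.0423
grip_force: 0.0
```

```bash
python3 - <<'E'
from h import *
c=load('top')
f=lambda x,y,z: pt(c,205+x/4-.375,185+y/4-.375,z)
W=f(512,275,.046);K=f(582,84,.095);print(W,K,np.linalg.norm((K-W)[:2]),np.arctan2(*(K-W)[1::-1]))
print('tip',f(512,483,.035),'stand',f(513,283,.012))
go(.6095,-.0815,.15,2.80)
E
```

```text
[ 0.52400003 -0.05142977  0.046     ] [ 0.60911083 -0.08136218  0.095     ] 0.09022083048966321 -0.33817745454158965
tip [ 0.42439103 -0.05325362  0.035     ] stand [ 0.52271787 -0.05266583  0.012     ]
t 14.95 at [0.5347 0.1651 0.1678] [-3.141e+00 -2.000e-03  2.796e+00] w 0.0423 gf 0.0 F [-0.2  0.5 -0.4] q [ 0.23  0.35  1.54  0.    1.25 -0.99]
spin -0.004 d [-153.1 -207.3   17.7] len 258
```

Request:
apply_moves:
  plan: [-6, -8, 0, 0, -12, -16, 0, 0, -16, -22, 1, 0, -16, -22, 2, 0, -16, -22, 2, 0, -16, -22, 2, 0, -16, -22, 2, 0, -16, -22, 2, 0, -16, -22, 2, 0, -14, -18, 2, 0, -9, -11, 2, 0, 0, 0, 0, 0, 0, 0, 0, 0]
  hand: 0.2
  squeeze: 15

```text
time_s: 16.25
ee_pos: [0.6087, -0.0811, 0.1517]
eef_rot: [3.142, -0.001, 2.795]
force: [-0.1, 0.5, 0.9]
grip_width: 0.0565
grip_force: 0.0
```

```bash
python3 - <<'E'
from h import *
go(.6093,-.0815,.062,2.80)
E
```

```text
t 16.25 at [ 0.6087 -0.0811  0.1517] [ 3.142e+00 -1.000e-03  2.795e+00] w 0.0565 gf 0.0 F [-0.1  0.5  0.9] q [-0.19  0.49  1.39  0.    1.27 -1.42]
spin -0.005 d [-0.8 -0.2 89.7] len 90
```

Request:
apply_moves:
  plan: [0, 0, 15, 0, 0, 0, 25, 0, 0, 0, 25, 0, 0, 0, 15, 0, 0, 0, 8, 0, 0, 0, 0, 0, 0, 0, 0, 0]

```text
time_s: 16.95
ee_pos: [0.6094, -0.0813, 0.0648]
eef_rot: [3.141, 0.001, 2.796]
force: [-0.2, 0.8, 0.8]
grip_width: 0.0561
grip_force: 0.0
```

Request:
apply_moves:
  plan: [0, 0, 0, 0, 0, 0, 0, 0, 0, 0, 0, 0, 0, 0, 0, 0, 0, 0, 0, 0, 0, 0, 0, 0]
  hand: -1

```text
time_s: 17.55
ee_pos: [0.6091, -0.0814, 0.0641]
eef_rot: [3.141, 0.0, 2.796]
force: [0.1, 0.4, 0.8]
grip_width: 0.0217
grip_force: 15.0
```

Request:
apply_moves:
  plan: [0.2, -5, 0, 0.054, 0.46, -9.2, 0, 0.1, 0.46, -9.2, 0, 0.1, 0.46, -9.2, 0, 0.1, 0.46, -9.2, 0, 0.1, 0.46, -9.2, 0, 0.1, 0.46, -9.2, 0, 0.1, 0.46, -9.2, 0, 0.1]

```text
time_s: 18.35
ee_pos: [0.5643, -0.1318, 0.0641]
eef_rot: [3.14, -0.0, 2.038]
force: [3.3, 7.0, -0.2]
grip_width: 0.0218
grip_force: 15.0
```

```bash
cat >> h.py <<'E'
def knob(W=(.5230,-.0512)):
    o=monitor.get_obs(); p=o['ee_pos'][:2]-W; y=o['eef_rot'][2]; f=o['force']
    print('t',round(o['time_s'],2),'r',np.hypot(*p),'th',np.arctan2(p[1],p[0]),'yaw-pi',y-np.pi,'F in/ccw',f[0]*np.cos(y)+f[1]*np.sin(y),f[0]*np.sin(y)-f[1]*np.cos(y),'Fz',f[2],'M',o['moment'],'w',o['grip_width'],'q6',o['qpos'][5])
E
python3 -c "
from h import *
knob()"
```

```text
t 18.35 r 0.0905369836688068 th -1.0973314483674987 yaw-pi -1.103881349840906 F in/ccw 4.8161114454665634 6.106312282493083 Fz -0.1664881682086581 M [ 1.41089491 -0.83565893 -0.08019428] w 0.021754873002532933 q6 -0.7609327719690633
```

Request:
apply_moves:
  plan: [0.9, -9.2, 0, 0.1, 0.5, -9.2, 0, 0.1, 0.46, -9.2, 0, 0.1, 0.46, -9.2, 0, 0.1, 0.46, -9.2, 0, 0.1, 0.46, -9.2, 0, 0.1, 0.46, -9.2, 0, 0.1, 0.46, -9.2, 0, 0.1, 0.46, -9.2, 0, 0.1, 0.46, -9.2, 0, 0.1, 0.46, -9.2, 0, 0.1, 0.46, -9.2, 0, 0.1]

```text
time_s: 19.55
ee_pos: [0.4618, -0.1176, 0.0641]
eef_rot: [3.139, -0.003, 0.838]
force: [14.5, 7.7, -7.2]
grip_width: 0.0216
grip_force: 15.0
```

```bash
python3 -c "
from h import *
knob()"
```

```text
t 19.55 r 0.09029202169143916 th -2.316101062996477 yaw-pi -2.3039784611028553 F in/ccw 15.359928107567494 5.6212161246165815 Fz -7.163310842860967 M [ 1.3610379  -2.5681986   0.04197587] w 0.021595212063216712 q6 0.4043987982422903
```

Request:
apply_moves:
  plan: [1.9, -9, 0, 0.1, 1.5, -9.2, 0, 0.1, 0.46, -9.2, 0, 0.1, 0.46, -9.2, 0, 0.1]

```text
time_s: 19.95
ee_pos: [0.4407, -0.0879, 0.0641]
eef_rot: [3.14, -0.001, 0.438]
force: [7.1, -3.2, -4.3]
grip_width: 0.0215
grip_force: 15.0
```

```bash
python3 -c "
from h import *
knob((.523,-.0495))
c=cam('top'); print(np.linalg.norm(0))
a=c['image'][185:345,235:405]
cv2.imwrite('pics/c6.png',cv2.resize(a,(595,560),interpolation=cv2.INTER_CUBIC)[:,:,::-1])"
```

```text
t 19.95 r 0.0908297383326205 th -2.7053140011105 yaw-pi -2.7040351447706983 F in/ccw 5.123712194605708 5.915572636582679 Fz -4.290793751490314 M [-0.69509195 -1.03746824  0.00156697] w 0.02147925408611093 q6 0.8559662090642383
0.0
```

View pics/c6.png

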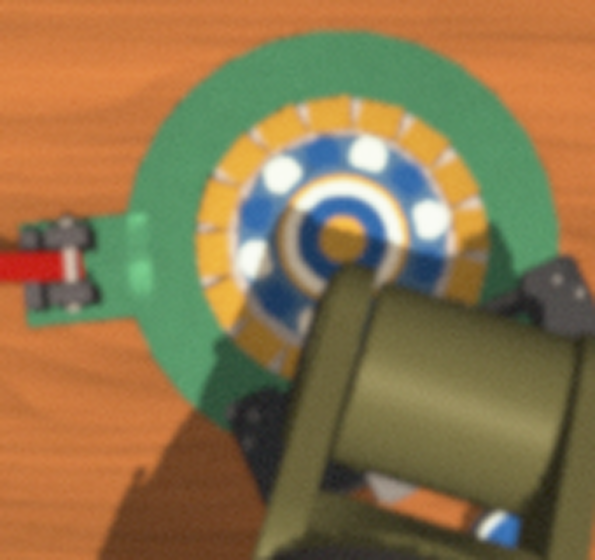

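Request:
apply_moves:
  plan: [0.5, -6, 0, 0.06, 0.4, -6, 0, 0.07, 0.2, -5.5, 0, 0.06, 0.2, -5.5, 0, 0.06]

```text
time_s: 20.4
ee_pos: [0.4341, -0.066, 0.0641]
eef_rot: [3.14, -0.0, 0.191]
force: [3.2, -5.5, -1.5]
grip_width: 0.0216
grip_force: 15.0
```

```bash
python3 -c "
from h import *
knob((.523,-.0495))"
```

```text
t 20.4 r 0.0904074423052678 th -2.957924011210699 yaw-pi -2.9502836058909105 F in/ccw 2.0822156098231246 5.964400704252573 Fz -1.50091739452093 M [-0.96689764 -0.42245123 -0.05722774] w 0.021603627305126948 q6 1.1463492553605588
```

Request:
apply_moves:
  plan: [0.1, -3.7, 0, 0.04, 0.1, -3.7, 0, 0.04, 0.1, -3.7, 0, 0.04]

```text
time_s: 20.7
ee_pos: [0.4329, -0.0552, 0.0641]
eef_rot: [3.14, -0.001, 0.072]
force: [2.2, -9.3, -3.2]
grip_width: 0.0215
grip_force: 15.0
```

Request:
apply_moves:
  plan: [0.1, -3.7, 0, 0.04, 0.1, -3.7, 0, 0.04]

```text
time_s: 20.9
ee_pos: [0.433, -0.0491, 0.0642]
eef_rot: [3.137, -0.002, -0.007]
force: [4.2, -31.1, -8.9]
grip_width: 0.0232
grip_force: 15.0
```

```bash
python3 -c "
from h import *
knob((.523,-.0495))"
```

```text
t 20.9 r 0.09002351383689797 th 3.1371505963178756 yaw-pi -3.148541236902177 F in/ccw 4.381643348233536 31.068166789295184 Fz -8.863084290404213 M [-5.32847593 -0.8534628   0.07435684] w 0.023170583614676037 q6 1.3858720491122924
```

Request:
apply_moves:
  plan: [0, 2, 0, 0, 0, 0, 0, 0]

```text
time_s: 21.1
ee_pos: [0.433, -0.0507, 0.0641]
eef_rot: [3.139, -0.002, -0.006]
force: [3.5, -15.9, -5.2]
grip_width: 0.0219
grip_force: 15.0
```

Request:
apply_moves:
  plan: [0, 1, 0, 0, 0, 0, 0, 0, 0, 0, 0, 0]

```text
time_s: 21.4
ee_pos: [0.433, -0.051, 0.0641]
eef_rot: [3.14, -0.002, -0.006]
force: [4.6, -7.2, -4.4]
grip_width: 0.0218
grip_force: 15.0
```

Request:
apply_moves:
  plan: [0, 0, 0, 0, 0, 0, 0, 0, 0, 0, 0, 0, 0, 0, 0, 0]
  hand: -0.1

```text
time_s: 21.8
ee_pos: [0.4322, -0.05, 0.064]
eef_rot: [-3.142, 0.0, -0.008]
force: [0.2, 0.0, 0.4]
grip_width: 0.0419
grip_force: 0.0
```

Request:
apply_moves:
  plan: [0, 0, -8, 0, 0, 0, -15, 0, 0, 0, -25, 0, 0, 0, -25, 0, 0, 0, -20, 0, 0, 0, -10, 0, 0, 0, 0, 0]

```text
time_s: 22.5
ee_pos: [0.4327, -0.0501, 0.1681]
eef_rot: [3.141, -0.002, -0.008]
force: [0.8, -0.2, -0.1]
grip_width: 0.0422
grip_force: 0.0
```

```bash
python3 -c "
from h import *
go(.534,.1665,.15,.1)"
```

```text
t 22.5 at [ 0.4327 -0.0501  0.1681] [ 3.141e+00 -2.000e-03 -8.000e-03] w 0.0422 gf 0.0 F [ 0.8 -0.2 -0.1] q [-0.2   0.08  1.87  0.    1.19  1.38]
spin -0.108 d [ 122.4 -205.5   18.2] len 240
```

```bash
python3 -c "
from h import *
c=cam('top'); hsv=cv2.cvtColor(c['image'],cv2.COLOR_RGB2HSV)
m=((hsv[...,0]<6)|(hsv[...,0]>174))&(hsv[...,1]>190)&(hsv[...,2]>70)
m[:, :150]=0; m[:200]=0; m[330:]=0; m[:,300:]=0
v,u=np.nonzero(m); P=[pt(c,a,b) for a,b in zip(u,v)]
P=np.array([p for p in P if p is not None]); print(len(P),u.min(),u.max(),v.min(),v.max())
s=P[P[:,0]>.532]; print(np.round(s[::3],4))
a=c['image'][185:345,175:405]
cv2.imwrite('pics/c7.png',cv2.resize(a,(800,556),interpolation=cv2.INTER_CUBIC)[:,:,::-1])"
```

```text
411 208 251 234 266
[[0.5518 0.177  0.0936]
 [0.5518 0.1713 0.0947]
 [0.55   0.177  0.0934]
 [0.55   0.1713 0.0941]
 [0.5482 0.177  0.0928]
 [0.5482 0.1713 0.094 ]
 [0.5463 0.1749 0.0936]
 [0.5463 0.1692 0.0945]
 [0.5443 0.1746 0.095 ]
 [0.5445 0.1692 0.0945]
 [0.5425 0.1745 0.0948]
 [0.5426 0.1691 0.0945]
 [0.5407 0.1745 0.0944]
 [0.5408 0.1691 0.0944]
 [0.5389 0.1746 0.094 ]
 [0.539  0.169  0.0942]
 [0.5373 0.1771 0.0906]
 [0.5369 0.1704 0.0958]
 [0.5375 0.1661 0.0906]
 [0.5352 0.1724 0.0946]
 [0.5353 0.167  0.0944]
 [0.5334 0.1745 0.0931]
 [0.5333 0.1685 0.0957]
 [0.5321 0.166  0.0901]]
```

View pics/c7.png

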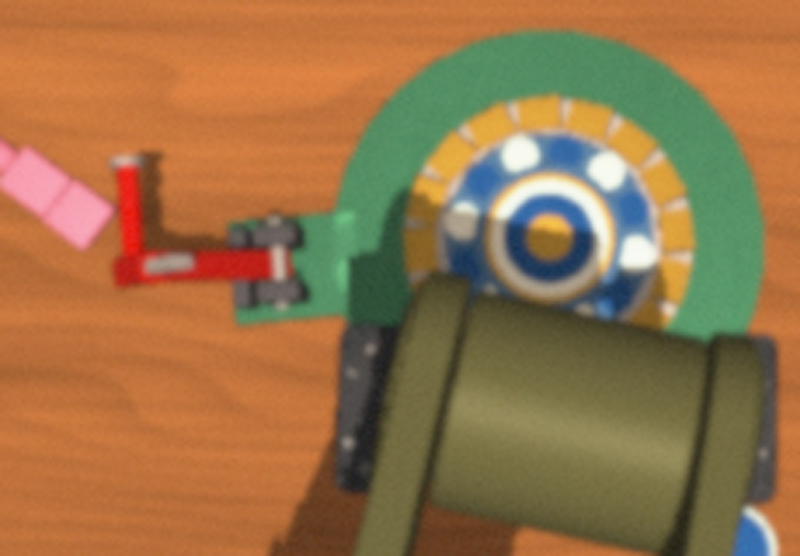

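The bar at rest runs from crop (125,165) to (130,250), centred near (0.539, 0.171). The pink brush next to it lies flat and low, so the fingers clear it.

Request:
apply_moves:
  plan: [6, -10, 0, -0.054, 10, -15, 0, -0.054, 13, -22, 0, 0, 13, -22, 0, 0, 13, -22, 0, 0, 13, -22, 0, 0, 13, -22, 0, 0, 13, -22, 0, 0, 13, -22, 0, 0, 11, -16, 0, 0, 7, -9, 0, 0, 0, 0, 0, 0, 0, 0, 0, 0]
  squeeze: 8

```text
time_s: 23.85
ee_pos: [0.5379, 0.1641, 0.1663]
eef_rot: [3.141, 0.001, 0.101]
force: [-0.1, 0.0, -0.1]
grip_width: 0.0424
grip_force: 0.0
```

```bash
python3 -c "
from h import *
go(.5385,.1715,.077,.1)"
```

```text
t 23.85 at [0.5379 0.1641 0.1663] [3.141e+00 1.000e-03 1.010e-01] w 0.0424 gf 0.0 F [-0.1  0.  -0.1] q [ 0.23  0.36  1.53 -0.    1.25  1.7 ]
spin 0.001 d [ 1.4 -7.4 89.3] len 90
```

Request:
apply_moves:
  plan: [1, -5, 10, 0, 0, -2.5, 20, 0, 0, 0, 25, 0, 0, 0, 20, 0, 0, 0, 10, 0, 0, 0, 4, 0, 0, 0, 0, 0]

```text
time_s: 24.55
ee_pos: [0.5386, 0.1717, 0.078]
eef_rot: [-3.142, 0.0, 0.1]
force: [0.4, -0.3, 0.2]
grip_width: 0.0423
grip_force: 0.0
```

Request:
apply_moves:
  plan: [0, 0, 0, 0, 0, 0, 0, 0, 0, 0, 0, 0, 0, 0, 0, 0, 0, 0, 0, 0, 0, 0, 0, 0]
  hand: -1

```text
time_s: 25.15
ee_pos: [0.5386, 0.1726, 0.0784]
eef_rot: [-3.14, -0.001, 0.1]
force: [-1.1, 5.5, 1.8]
grip_width: 0.0116
grip_force: 8.0
```

```bash
python3 -c "
from h import *
ph=np.linspace(2.62,.36,21); Y=-81*np.cos(ph); Z=81*np.sin(ph)
print(np.round(np.c_[-np.diff(Y),-np.diff(Z)],1).tolist())"
```

```text
[[5.0, -7.7], [5.8, -7.0], [6.6, -6.3], [7.3, -5.6], [7.8, -4.7], [8.3, -3.8], [8.7, -2.8], [9.0, -1.8], [9.1, -0.8], [9.1, 0.2], [9.1, 1.3], [8.9, 2.3], [8.6, 3.3], [8.1, 4.2], [7.6, 5.1], [7.0, 5.9], [6.3, 6.7], [5.5, 7.3], [4.6, 7.9], [3.7, 8.4]]
```

Request:
apply_moves:
  plan: [0, 4, -7.7, 0, 0, 5.8, -7, 0, 0, 6.6, -6.3, 0, 0, 7.3, -5.6, 0, 0, 7.8, -4.7, 0, 0, 8.3, -3.8, 0, 0, 8.7, -2.8, 0, 0, 0, 0, 0]

```text
time_s: 25.95
ee_pos: [0.5437, 0.1224, 0.1163]
eef_rot: [3.141, -0.001, 0.099]
force: [1.0, 1.5, 5.2]
grip_width: 0.012
grip_force: 8.0
```

Request:
apply_moves:
  plan: [0, 9, -1.8, 0, 0, 9.1, -0.8, 0, 0, 9.1, 0.2, 0, 0, 9.1, 1.3, 0, 0, 8.9, 2.3, 0, 0, 8.6, 3.3, 0, 0, 0, 0, 0]

```text
time_s: 26.65
ee_pos: [0.5486, 0.0689, 0.1107]
eef_rot: [3.141, 0.001, 0.099]
force: [-0.2, -0.5, 0.1]
grip_width: 0.0115
grip_force: 8.0
```

Request:
apply_moves:
  plan: [0, 8.1, 4.2, 0, 0, 7.6, 5.1, 0, 0, 7, 5.9, 0, 0, 6.3, 6.7, 0, 0, 5.5, 7.3, 0, 0, 2.5, 4, 0, 0, 0, 0, 0]

```text
time_s: 27.35
ee_pos: [0.5524, 0.0328, 0.0775]
eef_rot: [3.141, 0.001, 0.099]
force: [0.4, -0.3, -1.4]
grip_width: 0.0118
grip_force: 8.0
```

Request:
apply_moves:
  plan: [0, 1.5, 3, 0, 0, 1, 3, 0, 0, 0, 0, 0]

```text
time_s: 27.65
ee_pos: [0.5528, 0.0302, 0.0721]
eef_rot: [3.141, -0.0, 0.1]
force: [0.5, -5.5, 0.7]
grip_width: 0.0112
grip_force: 8.0
```

Request:
apply_moves:
  plan: [0, 0.5, 2, 0, 0, 0.5, 2, 0, 0, 0, 0, 0]

```text
time_s: 27.95
ee_pos: [0.553, 0.0287, 0.0682]
eef_rot: [3.14, -0.0, 0.1]
force: [0.3, -9.1, 2.3]
grip_width: 0.0113
grip_force: 8.0
```

Request:
apply_moves:
  plan: [0, 1.5, 2, 0, 0, 0.5, 1.5, 0, 0, 0, 0, 0]

```text
time_s: 28.25
ee_pos: [0.5531, 0.0273, 0.0646]
eef_rot: [3.141, -0.0, 0.1]
force: [-0.1, -6.4, 1.1]
grip_width: 0.0116
grip_force: 8.0
```

Request:
apply_moves:
  plan: [0, 1, 0, 0, 0, 0, 0, 0, 0, 0, 0, 0]

```text
time_s: 28.55
ee_pos: [0.553, 0.0271, 0.0645]
eef_rot: [-3.141, 0.0, 0.1]
force: [0.7, 2.0, -1.9]
grip_width: 0.0115
grip_force: 8.0
```

Request:
apply_moves:
  plan: [0, 0, 0, 0, 0, 0, 0, 0, 0, 0, 0, 0, 0, 0, 0, 0, 0, 0, 0, 0]
  hand: -0.1

```text
time_s: 29.05
ee_pos: [0.5531, 0.0268, 0.0647]
eef_rot: [3.142, -0.0, 0.1]
force: [0.7, -0.1, 0.4]
grip_width: 0.0421
grip_force: 0.0
```

Request:
apply_moves:
  plan: [0, 0, -8, 0, 0, 0, -15, 0, 0, 0, -25, 0, 0, 0, -25, 0, 0, 0, -25, 0, 0, 0, -25, 0, -25, -25, -10, 0, -30, -30, 0, 0, -30, -30, 0, 0, -30, -30, 0, 0, -30, -30, 0, 0, -20, -30, 0, 0, 0, -20, 0, 0, 0, 0, 0, 0, 0, 0, 0, 0]

```text
time_s: 30.55
ee_pos: [0.3695, 0.2042, 0.198]
eef_rot: [3.142, -0.0, 0.101]
force: [0.2, -0.6, 0.2]
grip_width: 0.0419
grip_force: 0.0
```

```bash
python3 -c "
from h import *
go(.5,0,.2)
c=cam('top'); d=cam('scene')
a=c['image'][175:350,235:525]; cv2.imwrite('pics/c8.png',cv2.resize(a,(800,483),interpolation=cv2.INTER_CUBIC)[:,:,::-1])
for x,y in [(222,200),(240,283)]: print(pt(c,235+x/4,185+y/4))
for u,v in [(384,343),(370,133)]: print('pot',pt(c,u,v))
"
```

```text
t 30.55 at [0.3695 0.2042 0.198 ] [ 3.142 -0.     0.101] w 0.0419 gf 0.0 F [ 0.2 -0.6  0.2] q [ 0.42  0.02  1.87 -0.    1.26  1.89]
spin 0 d [109.3 216.3  -2. ] len 242
[0.55406089 0.02822037 0.08149914]
[0.51526136 0.01875751 0.08487743]
pot [ 0.35587562 -0.15107847  0.04851004]
pot [ 0.76301383 -0.12123252  0.04776666]
```

View pics/c8.png

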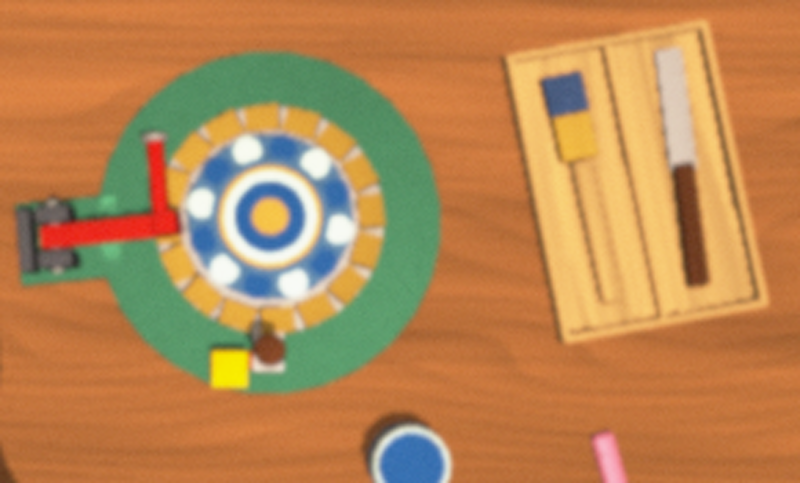

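The final picture shows all the end conditions met:
- **Pawl:** down on the teeth, with its grip at (155,170).
- **Stop:** the crank arm at (268,350) is tight against the yellow stop at (230,368), with no orange left showing.
- **Brush:** centred in the compartment at about (586,188).
- **Pots:** not moved.

```bash
python3 -c "
from h import *
print(ctrl.hand_in())"
```

```text
the job is handed in; nothing more can be done
None
```

I handed the job in at about 31 s of the allowed 72 s: the brush is flat in the empty compartment, the wheel holds the plunger pressed in, the pawl is back down on the teeth and the pots haven't moved. The hand-in returned no verdict.

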